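# Put the mixing cup away in the latched paint cupboard

## Robot

A 6-joint arm with a two-finger parallel gripper is mounted at the origin on the work surface. World frame = base frame: x ahead of the robot, y to its left, z up, the work surface at z = 0. Lengths are in mm, angles in rad, forces in N, time in s.
With the tool pointing down it reaches from about 275 to 750 mm from the base axis. Payload 10.2 kg.
Tool frame: the origin (TCP) lies between the finger pads; the fingertips stand 17 mm ahead of it and the grasp point (between the pads) lies 2 mm behind it; z points along the fingers, y is the line along which they close (so a half turn about z gives the same grasp; the last joint's range is limited). The gripper opens to 85 mm and grips with 20 to 120 N. Pads are 22 mm wide; open, the fingers measure 114 mm over their backs; the gripper's body (76 mm by 85 mm) begins 54 mm behind the grasp point. The pads swing forward as they close: fully open they stand 13 mm farther back than shut.
Start: joints at [1.059, 0.313, 1.498, -0, 1.331, -0.223], TCP at [149.534, 503.26, 248.294] pointing down, gripper open.
Joint ranges: [-2.94, 2.94], [-0.97, 2.17], [0.19, 2.56], [-1.23, 4.37], [0.02, 3.11], [-2.88, 2.88]. Speed limits (rad/s): [2.39, 2.39, 3.01, 3.14, 3.14, 3.14].

## Interface

Orientations are given as a unit quaternion [w, x, y, z].
In Python, from rig import * gives the robot as it stands.
- The arm moves only by the tool step_arm, never from a script. Its argument "commands" is text: rows parted by semicolons, each of 7 numbers parted by spaces: the opening, from 0 (shut) to 1 (fully open), then the shift along the tool's x, y, z in cm, then the turn, a rotation vector about the tool's x, y, z in rad. In form: hand x y z rx ry rz; .... A call has 1 to 20 rows; each row is the pose to reach, as a shift and turn from the pose commanded when the call began, along the tool's axes at that moment; what a row does not reach only later rows make up. A row lasts 1/12 s, in which the tool goes at most 41.7 mm and 7.16 degrees, less where a joint would pass 70% of its speed; a pose out of reach is approached as far as the arm can. A call with a gripper value outside its range is refused whole. The fingers move at their own pace and stop on an object; "newtons" is the grip in N (left out, the last holds). Time passes only in rows, so rows that repeat a pose let the fingers close. It gives the time, the measured TCP pose, the force, the opening and the grip force at its end, in the units of the state.
- sense(): the state, without advancing time (a new reading comes with each control period).
- capture(name): name is "scene" or "top"; returns the picture (480x640x3 uint8, red, green, blue); there is no depth.
- camera_model(name): a dict with "mtx" (3x3 intrinsics, pixels), "eye" and "rotation" of the camera in the world. Camera axes: x right, y down, z forward; pixel columns grow to the right and rows downward; lengths in mm; the calibration is good to about 2 mm. A picture is of the moment at which its call begins. camera_model takes no time and is no camera call.
- finish_job(): hands the job in; it is judged then, once.
Trained networks look in the newest picture that a camera, given by its name, has taken for a name from the list of things; names that differ only in an ending like _2 or _b are one class to them, and where a whole thing is asked for, a point or a joint stands for the part that bears it (a point fixed in the world has none). Each returns a list of dicts, best first, with "score" (0 to 1); they miss things now and then, are a little off and sometimes report something else, mostly with a low value. They report only what shows in the picture. A call takes as long as a camera call. They do not tell look-alikes from the thing itself.
- search_frame(camera, label): "rect" ([centre column, centre row, width, height] in pixels, round what is visible of it).
- trace(camera, label): "mask" (480x640 bool, what is visible of it) and "rect" ([centre column, centre row, width, height] in pixels, round what is visible of it).
- spot_point(camera, label): "xy" ([column, row] in pixels: a listed point, or the origin of a listed thing).
The state is a dict: "time_s": time; "joints": joint angles; "dq": joint speeds; "tau": joint torques, N m; "eef_pos": TCP position; "ee_rot": TCP orientation; "force": force on the tool from outside, world axes, zero at the start; "wrist_torque": the same for the moment, N m; "grip_width": opening from 0.0 (shut) to 1.0 (fully open); "grip_force": force on a finger pad.
Only numpy, scipy, OpenCV 4.12 (cv2) and the standard library are available. Lean on these libraries where they do the work, as an engineer would, in place of code of your own. Each camera call takes 0.05 s, during which the arm holds its last target. There are 200 camera calls.

## Task

Put the orange mixing cup away in the child-safe paint cupboard: draw the cupboard's pull-out door to its catch, press the sprung hook down through the gap above the door and draw the door out, then lower the cup gently into the blue cup on the tray so that it nests upright without being jammed, and push the door fully shut again. Do not knock over or shift anything else.

Things in the scene. Friction and masses are not known exactly. Their poses are not given: they have to be found in the camera images.
- cupboard: Bench cupboard, fixed: tan wood carcass 300 wide, 260 deep, 215 mm high, closed flat top. Origin: on the bench below the middle of the carcass's front edge; z up, x from front to back, y to the left seen from the robot. Its white pull-out door with a tray slides out along -x; door panel 300 wide, 18 thick, from 12 to 213 mm above the bench.
- door (a joint): Travel of the pull-out door, m: 0 shut, 0.21 fully out; starts near 0. Gap from its inner face to the carcass = value + 2 mm. About 3 N friction keeps it where it is left. Pulled with the hook up it is caught at 0.036 (gap 38 mm). When pushed shut the hook's ramp clicks under the catch by itself between about 0.06 and 0.035, for some 5 N more.
- door_handle (a point): Middle of the steel bar handle on the door: bar 11 mm thick, 120 mm long along the cupboard's y, axis 35 mm in front of the outer face (53 mm in front of the inner face), 28 mm below the door's top edge, free above and below. Moves with the door.
- hook (a joint): Turn of the sprung hook, rad: 0 up, grows as pressed, stop at 0.42. White strap on the door's inner face pointing into the cupboard, 85 mm left (+y) of the middle; its barb, 48 to 68 mm behind the inner face, catches behind a lip under the carcass's front edge. 0.16 (3.5 mm at the pad) frees it; pressing the pad takes 3 N at first, 5 N at 0.16, 8 N at 0.37.
- hook_pad (a point): Top of the hook's orange thumb pad (crosswise round, 16 mm across, 18 mm long in y), to be pressed down: 14 mm behind the door's inner face, 33 mm below the door's top edge; moves with door and hook. Reached from above through the gap at the catch. Keep it pressed while the door goes from 0.035 to 0.06; a finger in the gap can push the door's inner face along.
- cup: Orange tapered mixing cup to put away, upright on the card strip on the bench: 95 high, rim 62 and base 43 mm across outside, walls 3.2 mm, straight-sided, about 60 g. Origin: centre of its underside, z up. Resting nested in the blue cup, its origin lies 33 to 36 mm above the blue cup's (rim as much over rim); lower it till it just touches, a firm push (20 N) jams it.
- stored_cup: Blue cup of the same shape, about 120 g, loose and upright, mouth up, on the left or right of the tray, 104 to 118 mm behind the door's inner face; rides with the door. Origin: centre of its underside. Tray floor 45 mm, tray rim 75 mm above the bench. The nested pair's top, 175 mm above the bench, passes 7 mm below the lip.
- jar: Bystander: closed amber glass jar, 64 across, 85 mm high, loose on the tray beside the blue cup. Origin: centre of its underside. Rides along with the door; must stay standing.
- spray_can: Bystander: red and white spray can, 65 across, 172 mm high, stands on the card strip close to the orange cup. Origin: centre of its underside.
- small_tin: Bystander: small blue-banded paint tin, 78 across, 75 mm high, stands on the card strip close to the orange cup, on the side away from the spray can. Origin: centre of its underside.
- big_tin: Bystander: yellow-banded paint tin with wire handle, 111 across, 125 mm high, stands on the bench on the other side of the cupboard's door. Origin: centre of its underside.
- drip_sheet: Brown card strip 270 x 120 mm, 3 mm thick, fixed on the bench; the cup stands near its middle, spray can and small tin near its ends along its own x. Origin: centre of its underside.
Mind the look-alikes: they are no part of the job. Several things look just like the cup: the one meant starts farthest to the robot's left.

How it is judged (in metres and radians):
On the way, in this order (a step that is already met when the one before it is completed fails the run):
1. the hook is pressed down while the door stands at its catch (value of joint hook above 0.07 rad and value of joint door between 0.02 and 0.045 m), for 0.05 s.
2. the door is drawn out well past the catch (value of joint door above 0.09 m), for 0.05 s.
3. the cup is nested upright in the blue cup on the open tray and released (horizontal distance between cup and stored_cup below 0.006 m and z of cup in the frame of stored_cup between 0.027 and 0.04 m and angle between cup's own z axis and vertical below 0.1 rad and angle between stored_cup's own z axis and vertical below 0.08 rad and value of joint door above 0.09 m and contact force between the fingers and cup below 0.1 N), for 0.2 s.
At the end, for the whole second after the job is handed in: Door shut (within 6 mm) with the hook sprung up; the orange cup at rest in the blue cup, axes within 6 mm, upright within 0.1 rad, its base 27 to 40 mm above the other's base (a light fit is 33 to 36); blue cup and jar upright on the tray; other tins and can where they were (value of joint door below 0.006 m and value of joint hook below 0.06 rad and linear speed of cup below 0.02 m/s and angle between jar's own z axis and vertical below 0.2 rad and horizontal distance between cup and stored_cup below 0.006 m and z of cup in the frame of stored_cup between 0.027 and 0.04 m and angle between cup's own z axis and vertical below 0.1 rad and angle between stored_cup's own z axis and vertical below 0.08 rad); the robot touches nothing.
It fails at once if the spray can, the small tin or the big tin is shifted by over 30 mm or tipped (distance of any of spray_can, small_tin, big_tin from where it was at the start of the episode above 0.03 m or angle between any of spray_can, small_tin, big_tin's own z axis and vertical above 0.3 rad).
It fails at once if the jar or the blue cup is tipped over (angle between any of jar, stored_cup's own z axis and vertical above 0.35 rad).
It fails at once if the cup is pressed into the blue cup so hard that it jams (50 N between their walls) (contact force between cup and stored_cup above 50 N).
It fails at once if the cup is dropped, not lowered (falls freely by more than about 10 mm) (linear speed of cup above 0.45 m/s and contact force between the fingers and cup below 0.05 N).
It also fails if it takes over 66 s, if anything falls off the work surface, if the arm or the gripper's body presses on something with over 40 N, if the wrist force passes 120 N, or if a joint passes its speed limit or range.

## Working session

There is one attempt and no reset: what is moved stays moved. The work goes in short steps, Python scripts to look and compute and a tool call to move; the robot and the scene stay as the last step left them, time stands still between calls to the robot, and variables do not carry over. Pictures are saved under pics/ and viewed, at most 11 in all, crops included, and the job is handed in when it is done.

Besides the shell and the picture viewer there is one more tool, called after "Emit:" by a JSON object that holds its "fn" and its "kwargs". step_arm: Moves the arm, as the interface text tells. Its arguments: {"type":"object","properties":{"commands":{"type":"string"},"newtons":{"type":"number"}},"required":["commands"]}

```bash
mkdir -p pics; ls
python3 - <<'E'
from rig import *
import cv2,numpy as np
s=sense(); print(s)
for n in("scene","top"):
    im=capture(n); cv2.imwrite(f"pics/{n}0.png",im[:,:,::-1])
    m=camera_model(n); print(n,{k:np.round(v,3).tolist() for k,v in m.items()})
    for l in("cup","stored_cup","cupboard","door_handle","spray_can","small_tin","big_tin","drip_sheet"):
        print(l,[(np.round(d["rect"]).tolist(),round(d["score"],2)) for d in search_frame(n,l)][:5])
    print([(np.round(d["xy"]).tolist(),round(d["score"],2)) for d in spot_point(n,"door_handle")][:2],[(np.round(d["xy"]).tolist(),round(d["score"],2)) for d in spot_point(n,"cupboard")][:2])
E
```

```text
pics
{'time_s': 0.0, 'joints': array([ 1.05864256e+00,  3.13465438e-01,  1.49848429e+00,  2.69530485e-05,
        1.33098167e+00, -2.23402377e-01]), 'dq': array([-0.00051986,  0.00188089,  0.00100003,  0.00118499, -0.00046388,
       -0.00029839]), 'tau': array([ 5.27692373e-04, -4.12269580e+01, -2.59740365e+01, -2.09141963e-04,
        4.21415549e-03,  1.01015269e-05]), 'eef_pos': array([149.37962311, 503.04295807, 247.70938821]), 'ee_rot': array([-2.52883077e-04,  1.43877794e-01,  9.89595237e-01, -6.19908380e-04]), 'force': array([0.39034679, 0.69794965, 0.52403978]), 'wrist_torque': array([-0.00105311,  0.04269031,  0.03946844]), 'grip_force': 0.0, 'grip_width': 1.0002783690617774}
scene {'mtx': [[550.562, 0.0, 319.719], [0.0, 550.562, 244.87], [0.0, 0.0, 1.0]], 'eye': [629.325, -375.491, 1381.873], 'rotation': [-0.154, 0.983, 0.097, -0.016]}
cup [([243.0, 144.0, 19.0, 31.0], 0.68)]
stored_cup []
cupboard [([407.0, 255.0, 161.0, 175.0], 0.6)]
door_handle [([354.0, 236.0, 50.0, 139.0], 0.61)]
spray_can [([364.0, 122.0, 29.0, 56.0], 0.79)]
small_tin []
big_tin [([257.0, 416.0, 52.0, 54.0], 0.82)]
drip_sheet [([331.0, 143.0, 95.0, 51.0], 0.76)]
[([339.0, 224.0], 0.73)] [([355.0, 251.0], 0.7)]
top {'mtx': [[613.089, 0.0, 325.702], [0.0, 613.089, 236.47], [0.0, 0.0, 1.0]], 'eye': [447.631, 17.419, 1388.796], 'rotation': [-0.025, 0.715, -0.698, 0.033]}
cup [([162.0, 253.0, 36.0, 28.0], 0.71), ([254.0, 329.0, 32.0, 32.0], 0.67), ([173.0, 298.0, 43.0, 39.0], 0.29)]
stored_cup []
cupboard [([311.0, 135.0, 177.0, 184.0], 0.93)]
door_handle [([301.0, 201.0, 148.0, 49.0], 0.87)]
spray_can [([147.0, 212.0, 50.0, 37.0], 0.82)]
small_tin [([170.0, 298.0, 44.0, 38.0], 0.62)]
big_tin [([509.0, 276.0, 66.0, 54.0], 0.7)]
drip_sheet [([167.0, 257.0, 81.0, 131.0], 0.61), ([173.0, 297.0, 44.0, 37.0], 0.44)]
[([301.0, 218.0], 0.82)] [([304.0, 201.0], 0.84)]
```

View pics/scene0.png

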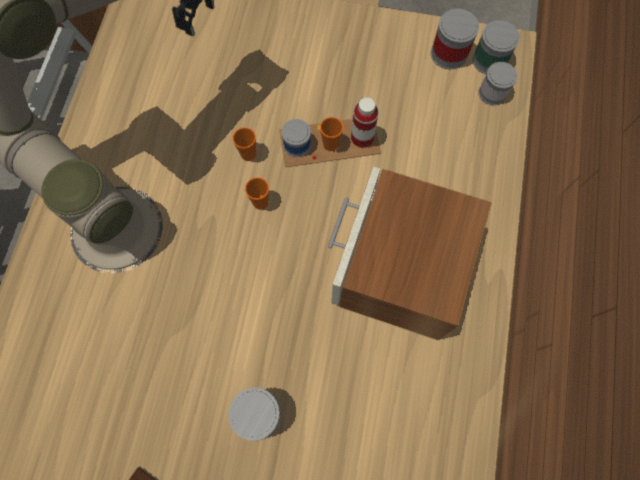

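View pics/top0.png

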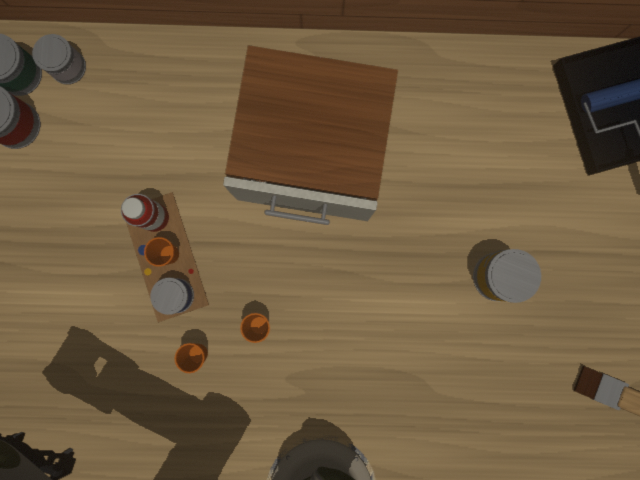

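The scene picture shows three orange cups at about (331,133), (245,143) and (258,192). In the top picture they are at (160,251), (190,357) and (255,327). The leftmost (largest y) is the one on the card strip at top (160,251), between the can (145,210) and the small tin (171,297), so I choose that one. Next I zoom in on it.

```bash
cat > h.py <<'E'
import numpy as np,cv2
from rig import *
from scipy.spatial.transform import Rotation as R
def cam(n):
    m=camera_model(n);q=np.array(m["rotation"],float)
    Rm=R.from_quat(q,scalar_first=True).as_matrix() if q.size==4 else q
    return np.array(m["mtx"]),np.array(m["eye"]),Rm
def ray(n,uv,z):
    K,e,Rm=cam(n); d=Rm@np.linalg.solve(K,[uv[0],uv[1],1.]); return e+d*(z-e[2])/d[2]
def proj(n,P):
    K,e,Rm=cam(n); p=(np.atleast_2d(P)-e)@Rm@K.T; return p[:,:2]/p[:,2:]
def shift(P):
    "cm, tool axes, from current measured TCP to world P mm"
    s=sense(); return R.from_quat(s["ee_rot"],scalar_first=True).inv().apply(np.array(P)-s["eef_pos"])/10
E
python3 - <<'E'
from h import *
t=cv2.imread("pics/top0.png"); a=t[190:320,110:220]; b=t[35:235,220:410]
cv2.imwrite("pics/crop1.png",np.hstack([cv2.resize(a,(360,425)),cv2.resize(b[:,:],(404,425))]))
print(ray("top",(160,251),98)); 
for n,uv,z in(("top",(254,327),95),("top",(190,357),95),("scene",(331,126),98),("top",(133,207),172),("scene",(367,104),172),("top",(169,296),78),("scene",(296,130),78),("top",(515,276),125),("scene",(254,413),125),
 ("top",(248,46),215),("top",(397,70),215),("top",(226,179),213),("top",(377,206),213),("top",(301,215),185),("scene",(344,224),185)): print(n,uv,ray(n,uv,z).round(0))
E
```

```text
[514.09033704 350.63902973  98.        ]
top (254, 327) [360. 148.  95.]
top (190, 357) [295. 279.  95.]
scene (331, 126) [513. 358.  98.]
top (133, 207) [597. 389. 172.]
scene (367, 104) [596. 395. 172.]
top (169, 296) [420. 332.  78.]
scene (296, 130) [421. 339.  78.]
top (515, 276) [ 480. -389.  125.]
scene (254, 413) [ 484. -385.  125.]
top (248, 46) [916. 167. 215.]
top (397, 70) [ 876. -128.  215.]
top (226, 179) [651. 200. 213.]
top (377, 206) [606. -93. 213.]
top (301, 215) [588.  54. 185.]
scene (344, 224) [598.  63. 185.]
```

View pics/crop1.png

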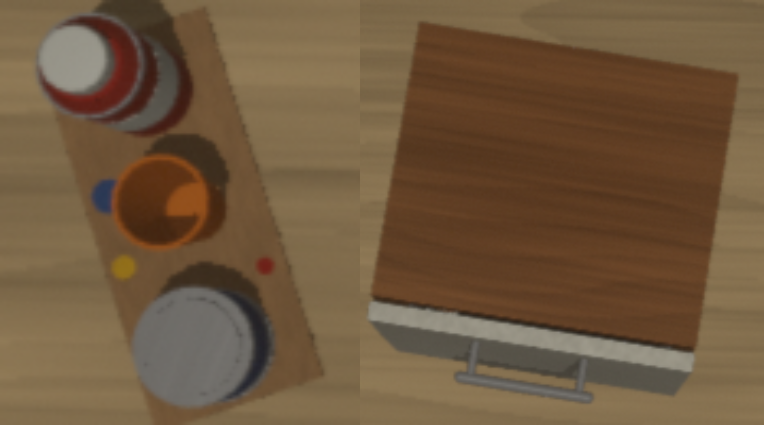

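The crop confirms the orange cup on the strip, rim centre at about (159.5,251), between the can and the tin. Now I fit the cupboard pose and the handle.

Run:
```python
from h import *
from scipy.optimize import least_squares
obj=np.array([[260,150,215],[260,-150,215],[0,150,215],[0,-150,215],[-20,150,213],[-20,-150,213],[-55,60,185],[-55,-60,185]],float)
px=np.array([(248.2,45.4),(397.3,69.4),(225.6,174.8),(376.6,198.8),(223.8,184.6),(375.2,209.1),(267.5,213),(329,222)])
def W(p,o): c,s=np.cos(p[2]),np.sin(p[2]); return np.c_[p[0]+c*o[:,0]-s*o[:,1],p[1]+s*o[:,0]+c*o[:,1],o[:,2]]
f=lambda p:(proj("top",W(p,obj))-px).ravel()
r=least_squares(f,[630,50,-.15],loss="soft_l1"); print(r.x,r.fun.reshape(-1,2).round(1).tolist())
p=r.x
print("handle,pad@36",W(p,np.array([[-55,0,185],[-38+14,85,180]])).round(1).tolist())
t=cv2.imread("pics/scene0.png")
big=cv2.resize(t[80:350,230:510],None,fx=2.8,fy=2.2)
for q in proj("scene",W(p,obj)): cv2.circle(big,(int((q[0]-230+.5)*2.8),int((q[1]-80+.5)*2.2)),3,(255,0,255),1)
for q in proj("scene",[[514,351,98],[597,389,172],[420,332,78]]): cv2.circle(big,(int((q[0]-230+.5)*2.8),int((q[1]-80+.5)*2.2)),3,(255,255,0),-1)
cv2.imwrite("pics/ov1.png",big)
```

```text
[ 6.39067853e+02  5.34962365e+01 -1.32138440e-01] [[-0.8, 0.4], [0.7, 0.3], [-0.6, -0.1], [1.7, 0.2], [-0.4, 0.4], [1.4, 0.2], [0.1, -1.2], [-1.4, -0.7]]
handle,pad@36 [[584.5, 60.7, 185.0], [626.5, 140.9, 180.0]]
```

View pics/ov1.png

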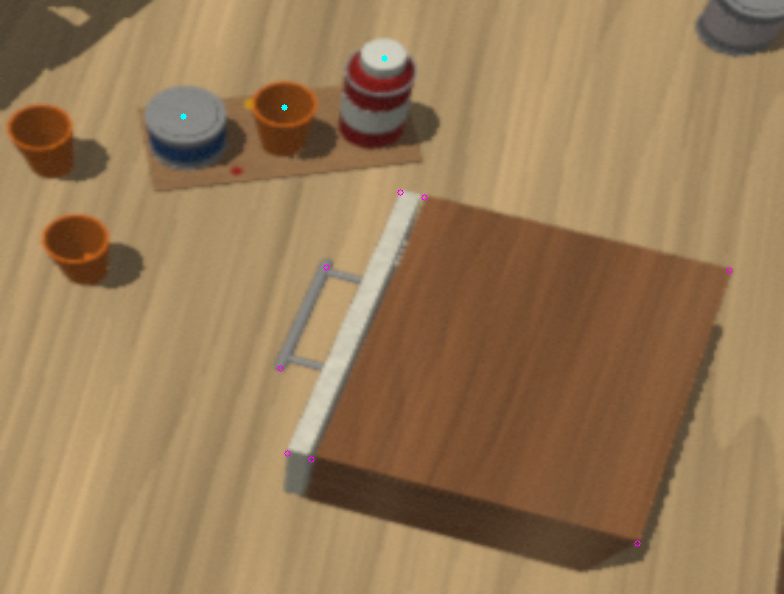

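The overlay agrees in both cameras: cupboard corners, handle ends and the tops of cup, can and tin all land within about 2 mm. Moving above the handle.

Emit:
{"fn": "step_arm", "kwargs": {"commands": "0.4 -54.3 -30 -1.2 0 0 1.415; 0.4 -54.3 -30 -1.2 0 0 1.415; 0.4 -54.3 -30 -1.2 0 0 1.415; 0.4 -54.3 -30 -1.2 0 0 1.415; 0.4 -54.3 -30 -1.2 0 0 1.415; 0.4 -54.3 -30 -1.2 0 0 1.415; 0.4 -54.3 -30 -1.2 0 0 1.415; 0.4 -54.3 -30 -1.2 0 0 1.415; 0.4 -54.3 -30 -1.2 0 0 1.415; 0.4 -54.3 -30 -1.2 0 0 1.415; 0.4 -54.3 -30 -1.2 0 0 1.415; 0.4 -54.3 -30 -1.2 0 0 1.415; 0.4 -54.3 -30 -1.2 0 0 1.415; 0.4 -54.3 -30 -1.2 0 0 1.415; 0.4 -54.3 -30 -1.2 0 0 1.415; 0.4 -54.3 -30 -1.2 0 0 1.415; 0.4 -54.3 -30 -1.2 0 0 1.415; 0.4 -54.3 -30 -1.2 0 0 1.415; 0.4 -54.3 -30 -1.2 0 0 1.415"}}

```text
time_s: 2.68
eef_pos: [584.0, 62.0, 260.5]
ee_rot: [-0.0, 0.752, 0.659, 0.0]
force: [-0.5, -1.3, -0.0]
grip_width: 0.399
grip_force: 0.0
```

Emit:
{"fn": "step_arm", "kwargs": {"commands": "0.4 0 0 3 0 0 0; 0.4 0 0 6 0 0 0; 0.4 0 0 7.9 0 0 0; 0.4 0 0 7.9 0 0 0; 0 0 0 7.9 0 0 0; 0 0 0 7.9 0 0 0; 0 0 0 7.9 0 0 0; 0 0 0 7.9 0 0 0", "newtons": 40}}

```text
time_s: 3.35
eef_pos: [585.5, 62.1, 184.5]
ee_rot: [0.002, 0.752, 0.659, 0.002]
force: [0.1, -1.2, 13.4]
grip_width: 0.114
grip_force: 39.1
```

Emit:
{"fn": "step_arm", "kwargs": {"commands": "0 0 -0.6 0 0 0 0; 0 0 -1.3 0 0 0 0; 0 0 -2 0 0 0 0; 0 0 -2.6 0 0 0 0; 0 0 -3.1 0 0 0 0; 0 0 -3.4 0 0 0 0; 0 0 -3.6 0 0 0 0; 0 0 -3.6 0 0 0 0"}}

```text
time_s: 4.02
eef_pos: [550.1, 66.9, 184.5]
ee_rot: [0.003, 0.752, 0.659, 0.003]
force: [3.0, 0.5, 13.8]
grip_width: 0.11
grip_force: 39.9
```

Emit:
{"fn": "step_arm", "kwargs": {"commands": "0 0 -0.1 0 0 0 0; 0 0 -0.2 0 0 0 0; 0 0 -0.3 0 0 0 0; 0 0 -0.3 0 0 0 0"}}

```text
time_s: 4.35
eef_pos: [549.6, 66.9, 184.5]
ee_rot: [0.005, 0.752, 0.659, 0.005]
force: [17.9, -0.0, 5.9]
grip_width: 0.113
grip_force: 39.4
```

Emit:
{"fn": "step_arm", "kwargs": {"commands": "0 0 0.2 0 0 0 0; 0.4 0 0.2 0 0 0 0; 0.4 0 0.2 0 0 0 0; 0.4 0 0.2 0 0 0 0; 0.4 0 0.2 -3 0 0 0; 0.4 0 0.2 -6 0 0 0; 0.3 0 0.2 -8 0 0 0; 0 8.4 6.8 -8 0 0 -1.571; 0 8.4 6.8 -8 0 0 -1.571; 0 8.4 6.8 -8 0 0 -1.571; 0 8.4 6.8 -8 0 0 -1.571; 0 8.4 6.8 -8 0 0 -1.571; 0 8.4 6.8 -8 0 0 -1.571; 0 8.4 6.8 -8 0 0 -1.571; 0 8.4 6.8 -8 0 0 -1.571; 0 8.4 6.8 -8 0 0 -1.571; 0 8.4 6.8 -8 0 0 -1.571; 0 8.4 6.8 -8 0 0 -1.571; 0 8.4 6.8 -8 0 0 -1.571; 0 8.4 6.8 -8 0 0 -1.571"}}

```text
time_s: 6.02
eef_pos: [623.9, 141.4, 261.5]
ee_rot: [-0.0, 0.062, 0.998, 0.0]
force: [0.1, 0.1, -0.3]
grip_width: 0.001
grip_force: 0.0
```

Run:
```python
from h import *
s=sense();print(s["eef_pos"],s["ee_rot"])
im=capture("top"); cv2.imwrite("pics/top1.png",im[:,:,::-1])
print(spot_point("top","hook_pad"),spot_point("top","door_handle"))
t=im[100:240,190:400,::-1]; cv2.imwrite("pics/c2.png",cv2.resize(t,None,fx=3.8,fy=3.8))
```

```text
[623.8585228  141.40820893 261.47017855] [-1.77351615e-05  6.24888027e-02  9.98045665e-01  1.48319308e-05]
[] [{'xy': [297.9, 231.6], 'score': 0.94}]
```

View pics/c2.png

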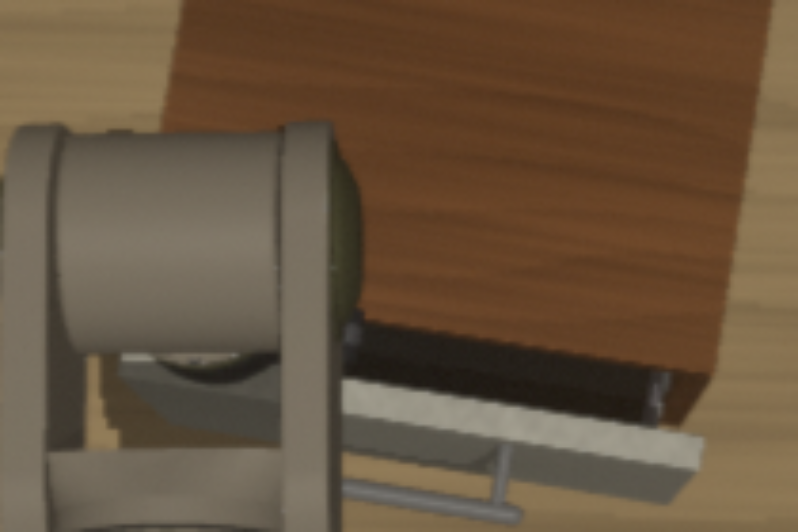

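Door stands about 36 mm out with the gap visible (crop row ~370). Pad itself is hidden by the arm. I align 3.7 mm backwards and go down to just above the pad.

Emit:
{"fn": "step_arm", "kwargs": {"commands": "0 -0.37 0 0 0 0 0; 0 -0.37 0 0 0 0 0; 0 -0.37 0 2.5 0 0 0; 0 -0.37 0 5 0 0 0; 0 -0.37 0 6.1 0 0 0; 0 -0.37 0 6.1 0 0 0"}}

```text
time_s: 6.67
eef_pos: [627.6, 139.9, 198.1]
ee_rot: [-0.002, 0.067, 0.998, -0.0]
force: [-0.4, -0.5, -0.2]
grip_width: 0.002
grip_force: 0.0
```

Emit:
{"fn": "step_arm", "kwargs": {"commands": "0 0 0 0.3 0 0 0; 0 0 0 0.6 0 0 0; 0 0 0 0.8 0 0 0; 0 0 0 1 0 0 0; 0 0 0 1 0 0 0; 0 0 0 1 0 0 0"}}

```text
time_s: 7.17
eef_pos: [628.6, 140.1, 192.4]
ee_rot: [0.001, 0.066, 0.998, 0.0]
force: [-2.3, -0.4, 7.3]
grip_width: 0.001
grip_force: 4.8
```

Emit:
{"fn": "step_arm", "kwargs": {"commands": "0 0.3 0 0.05 0 0 0; 0 0.7 0 0.05 0 0 0; 0 1.3 0 0.05 0 0 0; 0 2 0 0.05 0 0 0; 0 2.8 0 0.05 0 0 0; 0 3.6 0 0.05 0 0 0; 0 4.5 0 0.05 0 0 0; 0 5.4 0 0 0 0 0; 0 5.4 0 0 0 0 0"}}

```text
time_s: 7.92
eef_pos: [574.1, 147.6, 192.5]
ee_rot: [0.001, 0.066, 0.998, 0.0]
force: [-3.4, 0.6, 8.7]
grip_width: 0.0
grip_force: 4.5
```

Emit:
{"fn": "step_arm", "kwargs": {"commands": "0 0.4 0 0 0 0 0; 0 1 0 0 0 0 0; 0 1.8 0 0 0 0 0; 0 2.7 0 0 0 0 0; 0 3.6 0 0 0 0 0; 0 4.6 0 0 0 0 0; 0 5.6 0 0 0 0 0; 0 6.6 0 0 0 0 0; 0 7.5 0 0 0 0 0; 0 8.4 0 0 0 0 0; 0 9.2 0 0 0 0 0; 0 9.8 0 0 0 0 0; 0 10.2 0 0 0 0 0; 0 10.2 0 0 0 0 0"}}

```text
time_s: 9.08
eef_pos: [473.9, 161.1, 192.3]
ee_rot: [0.002, 0.066, 0.998, 0.001]
force: [-2.2, 1.6, 9.0]
grip_width: 0.002
grip_force: 4.5
```

Run:
```python
from h import *
s=sense();print(s["eef_pos"],s["force"])
im=capture("top"); cv2.imwrite("pics/top2.png",im[:,:,::-1])
for l in("stored_cup","jar","door_handle","cup"):
    print(l,[(np.round(d["xy"],1).tolist(),round(d["score"],2)) for d in spot_point("top",l)],[(np.round(d["rect"],1).tolist(),round(d["score"],2)) for d in search_frame("top",l)])
t=im[90:310,180:400,::-1]; cv2.imwrite("pics/c3.png",cv2.resize(t,None,fx=2.7,fy=2.7))
```

```text
[473.93899496 161.10006868 192.27464852] [-2.15514467  1.56212043  8.95821591]
stored_cup [([259.7, 227.3], 0.68)] [([255.5, 221.8, 28.2, 27.5], 0.9), ([299.1, 256.0, 122.5, 124.2], 0.21)]
jar [([321.1, 238.6], 0.58)] [([320.7, 234.4, 29.8, 30.7], 0.68)]
door_handle [([282.8, 314.2], 0.74)] [([298.7, 255.1, 125.6, 123.5], 0.89)]
cup [([195.1, 352.8], 0.74), ([167.4, 253.8], 0.56)] [([163.6, 251.1, 37.3, 28.4], 0.88), ([181.9, 358.6, 20.1, 23.1], 0.75)]
```

View pics/c3.png

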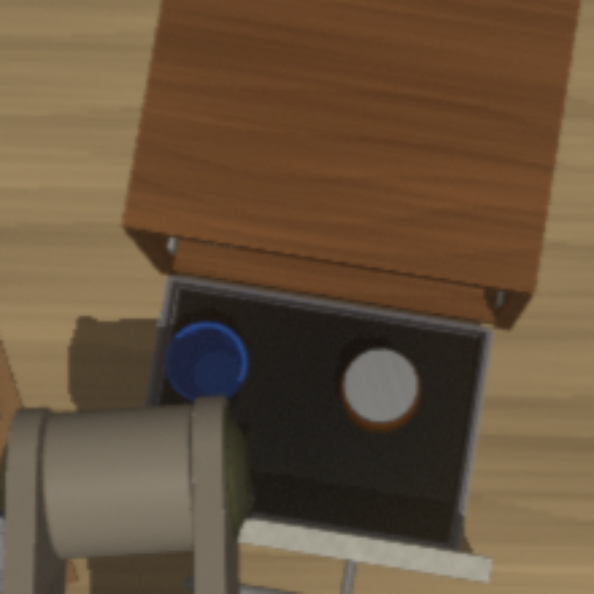

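Door is open about 0.19. The blue cup (crop 206,361) stands on the left and the jar (381,386) on the right, both upright. I raise the finger and go over to the orange cup.

Emit:
{"fn": "step_arm", "kwargs": {"commands": "0 -0.4 0 -1 0 0 0; 0 -0.4 0 -5 0 0 0; 0 -0.4 0 -9 0 0 0; 0.6 -0.4 0 -10 0 0 0; 1 -1.45 19.4 -10 0 0 -0.443; 1 -1.45 19.4 -10 0 0 -0.443; 1 -1.45 19.4 -10 0 0 -0.443; 1 -1.45 19.4 -10 0 0 -0.443; 1 -1.45 19.4 -10 0 0 -0.443; 1 -1.45 19.4 -10 0 0 -0.443; 1 -1.45 19.4 -6 0 0 -0.443; 1 -1.45 19.4 -2 0 0 -0.443; 1 -1.45 19.4 -2 0 0 -0.443"}}

```text
time_s: 10.62
eef_pos: [510.9, 349.6, 202.9]
ee_rot: [-0.006, -0.154, 0.988, -0.002]
force: [0.2, -0.1, -1.1]
grip_width: 0.999
grip_force: 0.0
```

Run:
```python
from h import *
s=sense();print(s["eef_pos"],s["ee_rot"])
im=capture("top"); cv2.imwrite("pics/top3.png",im[:,:,::-1]); cv2.imwrite("pics/scene3.png",capture("scene")[:,:,::-1])
for c in("top","scene"):
  hsv=cv2.cvtColor(cv2.imread(f"pics/{c}3.png"),cv2.COLOR_BGR2HSV)
  for nm,lo,hi in(("blue",(105,150,40),(130,255,255)),("orange",(3,190,60),(16,255,255))):
    m=cv2.inRange(hsv,lo,hi); n,_,st,ce=cv2.connectedComponentsWithStats(m)
    print(c,nm,[st[i].tolist() for i in range(1,n) if st[i][4]>80])
t=np.vstack([cv2.resize(cv2.imread("pics/top3.png")[180:330,120:340],(600,300) if 0 else (440,300)),cv2.resize(cv2.imread("pics/scene3.png")[90:240,240:460],(440,300))])
cv2.imwrite("pics/c4.png",t)
for n in("top","scene"): print([(n,l,[(np.round(d["rect"],1).tolist(),round(d["score"],2)) for d in search_frame(n,l)]) for l in("stored_cup","jar")])
```

```text
[510.9134167  349.5903964  202.86991038] [-0.0063155  -0.15435379  0.98799395 -0.00172803]
top blue [[242, 209, 29, 30, 464]]
top orange [[159, 248, 19, 15, 110], [241, 314, 28, 28, 371], [177, 344, 30, 28, 476]]
scene blue [[327, 186, 26, 32, 617]]
scene orange [[321, 119, 22, 32, 420], [233, 128, 23, 33, 461], [245, 177, 21, 28, 352]]
[('top', 'stored_cup', [([256.6, 223.2, 28.3, 29.4], 0.75)]), ('top', 'jar', [([320.4, 234.6, 30.0, 30.5], 0.93)])]
[('scene', 'stored_cup', [([339.4, 201.0, 27.4, 33.8], 0.61)]), ('scene', 'jar', [([323.1, 251.9, 26.5, 32.5], 0.95)])]
```

View pics/c4.png

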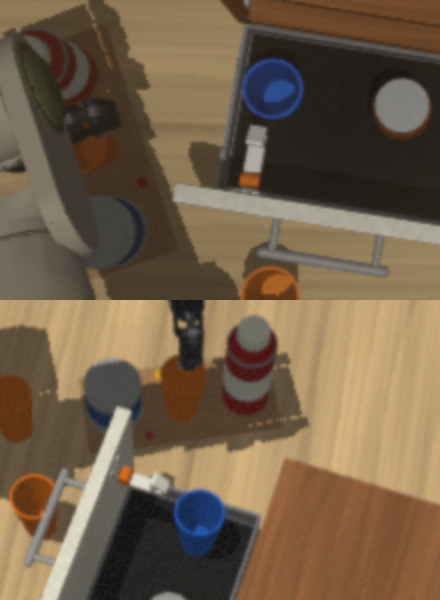

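The blue cup's rim is at top pixel (256,224) and scene pixel (340,195.5). Hook pad and jar are visible, the fingers straddle the orange cup across the strip, and can and tin are untouched. Down and grip.

Emit:
{"fn": "step_arm", "kwargs": {"commands": "1 -0.36 0 0 0 0 0; 1 -0.36 0 3 0 0 0; 1 -0.36 0 6 0 0 0; 1 -0.36 0 9 0 0 0; 1 -0.36 0 11 0 0 0; 1 -0.36 0 12.1 0 0 0; 1 -0.36 0 12.1 0 0 0; 0.6 -0.36 0 12.1 0 0 0; 0.4 -0.36 0 12.1 0 0 0; 0.4 -0.36 0 12.1 0 0 0; 0.4 -0.36 0 12.1 0 0 0; 0.4 -0.36 0 12.1 0 0 0", "newtons": 20}}

```text
time_s: 11.92
eef_pos: [518.0, 352.6, 91.5]
ee_rot: [0.002, -0.155, 0.988, 0.001]
force: [-0.3, 0.5, 6.3]
grip_width: 0.707
grip_force: 21.3
```

Run:
```python
from h import *
for n,uv in(("top",(256.3,224)),("scene",(340,195.5)),("top",(256.6,223.2))): print(n,ray(n,uv,140))
s=sense(); print(s["eef_pos"],s["grip_width"],s["force"])
```

```text
top [572.16324929 146.25273607 140.        ]
scene [574.06749692 150.11792251 140.        ]
top [573.82216125 145.69634613 140.        ]
[518.00506391 352.61150753  91.50528618] 0.7071722276021728 [-0.30216597  0.48580159  6.31378677]
```

Emit:
{"fn": "step_arm", "kwargs": {"commands": "0.4 0 0 -1 0 0 0; 0.4 0 0 -3 0 0 0; 0.4 0 0 -6 0 0 0; 0.4 0 0 -9 0 0 0; 0.4 0 0 -12 0 0 0; 0.4 0 0 -15 0 0 0; 0.4 0 0 -17 0 0 0; 0.4 0.1 -2 -18 0 0 0; 0.4 0.2 -5 -18 0 0 0; 0.4 0.3 -8 -18 0 0 0; 0.4 0.4 -11 -18 0 0 0; 0.4 0.6 -14 -18 0 0 0; 0.4 0.7 -17 -18 0 0 0; 0.4 0.8 -19.5 -18 0 0 0; 0.4 0.8 -20.7 -18 0 0 0; 0.4 0.8 -21.1 -18 0 0 0; 0.4 0.8 -21.1 -18 0 0 0; 0.4 0.8 -21.1 -18 0 0 0"}}

```text
time_s: 13.42
eef_pos: [573.5, 149.7, 269.6]
ee_rot: [0.0, -0.155, 0.988, 0.0]
force: [-0.4, -0.3, -1.2]
grip_width: 0.703
grip_force: 22.1
```

Run:
```python
from h import *
s=sense();print(s["eef_pos"],s["ee_rot"],s["grip_width"],s["grip_force"],s["force"])
a=capture("top")[:,:,::-1].copy();b=capture("scene")[:,:,::-1].copy()
cv2.imwrite("pics/top4.png",a);cv2.imwrite("pics/scene4.png",b)
for n in("top","scene"): print(n,[(l,[(np.round(d["rect"],1).tolist(),round(d["score"],2)) for d in search_frame(n,l)]) for l in("stored_cup","cup")],[(np.round(d["xy"],1).tolist(),round(d["score"],2)) for d in spot_point(n,"cup")])
p=s["eef_pos"]; base=[p[0],p[1],p[2]-88.5]; print("expected base px",proj("top",[base,p]),proj("scene",[base,p]),"blue",proj("scene",[573.2,148,140]))
cv2.imwrite("pics/c5.png",np.hstack([cv2.resize(a[170:290,200:300],(400,480)),cv2.resize(b[90:240,280:405],(400,480))]))
```

```text
[573.51852219 149.70644418 269.55701119] [ 7.81243771e-05 -1.54862650e-01  9.87935992e-01  1.69734471e-04] 0.7031539322528696 22.083580878170324 [-0.44908418 -0.27890294 -1.20982464]
top [('stored_cup', [([159.1, 256.6, 67.1, 130.0], 0.65)]), ('cup', [([179.6, 357.6, 19.1, 28.1], 0.76)])] [([193.7, 353.8], 0.67), ([252.2, 221.3], 0.4)]
scene [('stored_cup', [([338.2, 202.5, 27.4, 21.0], 0.7), ([340.9, 177.9, 27.5, 29.7], 0.66)]), ('cup', [([244.1, 141.4, 21.9, 35.3], 0.83), ([259.1, 193.9, 25.9, 31.2], 0.67), ([337.7, 180.3, 22.4, 36.8], 0.53)])] [([261.3, 200.7], 0.79), ([339.0, 185.9], 0.65), ([249.4, 154.5], 0.57)]
expected base px [[252.50243757 221.15811927]
 [247.38539412 216.01887482]] [[340.32918046 188.82536451]
 [341.70899336 172.71640528]] blue [[339.49085702 196.22359279]]
```

View pics/c5.png

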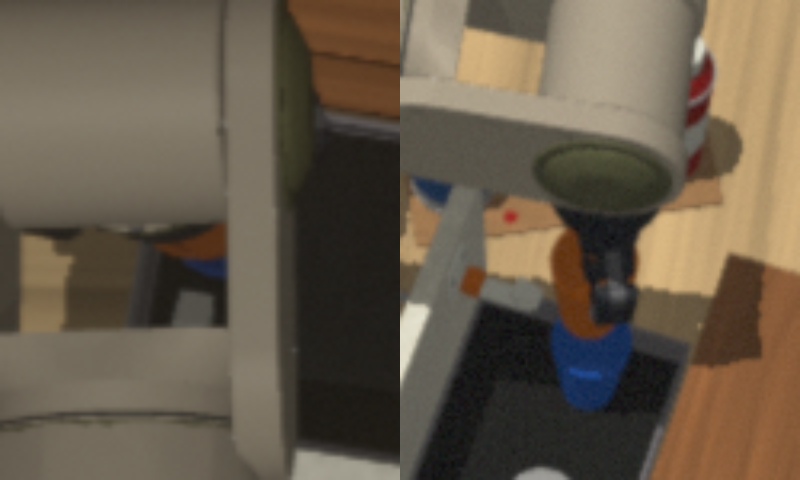

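```bash
cat >> h.py <<'E'
A=np.linspace(0,2*np.pi,90)
def cup(P): # P = base centre
    c=np.c_[np.cos(A),np.sin(A),0*A]
    return np.vstack([np.array(P)+21.5*c,np.array(P)+[0,0,95]+31*c])
def bb(n,P): q=proj(n,cup(P)); return np.r_[q.min(0),q.max(0)]
E
python3 - <<'E'
from h import *
from scipy.optimize import least_squares
mt=np.array([242,209,271,239])-np.array([.5,.5,.5,.5]); ms=np.array([327,186,353,218])-.5
r=least_squares(lambda p:np.r_[bb("top",[*p,45])-mt,bb("scene",[*p,45])-ms],[573,148]);print("blue",r.x,r.fun.round(1))
for n,b in(("top",mt),("scene",ms)):
    print(n,least_squares(lambda p:bb(n,[*p,45])-b,[573,148]).x)
hsv=cv2.cvtColor(cv2.imread("pics/scene4.png"),cv2.COLOR_BGR2HSV)
m=cv2.inRange(hsv,(3,150,40),(18,255,255)); m[:, :322]=0; m[:,362:]=0; m[:155]=0; m[200:]=0
ys,xs=np.nonzero(m); print("orange",xs.min(),ys.min(),xs.max()+1,ys.max()+1)
p=sense()["eef_pos"]
for t in(0,2,4,6): print(t,bb("scene",[p[0]-.952*t,p[1]-.306*t,p[2]-88.5]).round(1))
for y in range(164,198,4):
    x=xs[ys==y]; print(y,x.min() if len(x) else None,x.max() if len(x) else None)
q=proj("scene",cup([p[0],p[1],p[2]-88.5]));h=cv2.convexHull(q.astype(np.float32));im=np.zeros((480,640),np.uint8);cv2.fillConvexPoly(im,h.astype(int),1)
for y in range(164,198,4): x=np.nonzero(im[y])[0]; print("model",y,x.min() if len(x) else 0,x.max() if len(x) else 0)
E
```

```text
blue [573.27181804 147.16409344] [-0.8 -0.1  0.6  0.1  0.2 -0.6 -0.3  1. ]
top [573.24506428 146.89149617]
scene [573.2932467  147.64388221]
orange 327 161 354 195
0 [327.8 159.1 355.9 197.5]
2 [326.9 159.1 355.  197.6]
4 [326.  159.2 354.1 197.7]
6 [325.1 159.3 353.2 197.8]
164 330 335
168 328 336
172 328 353
176 328 353
180 329 339
184 330 338
188 331 338
192 333 344
196 None None
model 164 330 353
model 168 328 355
model 172 327 355
model 176 328 355
model 180 329 353
model 184 330 351
model 188 331 349
model 192 332 348
model 196 335 345
```

Emit:
{"fn": "step_arm", "kwargs": {"commands": "0.4 -0.16 -0.16 0 0 0 0; 0.4 -0.16 -0.16 1.5 0 0 0; 0.4 -0.16 -0.16 3.5 0 0 0; 0.4 -0.16 -0.16 4.5 0 0 0; 0.4 -0.16 -0.16 5.5 0 0 0; 0.4 -0.16 -0.16 6.5 0 0 0; 0.4 -0.16 -0.16 7.5 0 0 0; 0.4 -0.16 -0.16 8.3 0 0 0; 0.4 -0.16 -0.16 8.9 0 0 0; 0.4 -0.16 -0.16 9 0 0 0; 0.4 -0.16 -0.16 9 0 0 0"}}

```text
time_s: 14.73
eef_pos: [575.9, 147.6, 179.2]
ee_rot: [-0.0, -0.154, 0.988, -0.0]
force: [0.4, -0.3, -0.9]
grip_width: 0.7
grip_force: 22.1
```

Emit:
{"fn": "step_arm", "kwargs": {"commands": "0.4 0 0 0.2 0 0 0; 0.4 0 0 0.4 0 0 0; 0.4 0 0 0.6 0 0 0; 0.4 0 0 0.8 0 0 0; 0.4 0 0 0.8 0 0 0"}}

```text
time_s: 15.15
eef_pos: [576.3, 147.4, 171.9]
ee_rot: [0.001, -0.155, 0.988, -0.001]
force: [1.2, -2.2, 2.6]
grip_width: 0.705
grip_force: 22.3
```

Emit:
{"fn": "step_arm", "kwargs": {"commands": "0.4 0 -0.1 0 0 0 0; 0.4 0 -0.15 0.15 0 0 0; 0.4 0 -0.15 0.3 0 0 0; 0.4 0 -0.15 0.3 0 0 0"}}

```text
time_s: 15.48
eef_pos: [576.4, 146.1, 168.3]
ee_rot: [0.0, -0.154, 0.988, -0.0]
force: [1.1, -1.4, 2.2]
grip_width: 0.703
grip_force: 22.3
```

Emit:
{"fn": "step_arm", "kwargs": {"commands": "0.4 0 -0.05 0.15 0 0 0; 0.4 0 -0.05 0.3 0 0 0; 0.4 0 -0.05 0.3 0 0 0"}}

```text
time_s: 15.73
eef_pos: [577.2, 145.8, 166.6]
ee_rot: [0.001, -0.155, 0.988, -0.0]
force: [0.5, -1.4, 10.1]
grip_width: 0.703
grip_force: 22.8
```

Emit:
{"fn": "step_arm", "kwargs": {"commands": "0.4 0 0 -0.2 0 0 0; 0.4 0 0 -0.25 0 0 0; 0.75 0 0 -0.25 0 0 0; 0.85 0 0 -0.25 0 0 0; 1 0 0 -0.25 0 0 0; 1 0 0 -0.25 0 0 0; 1 0 0 -0.25 0 0 0; 1 0 0 -0.25 0 0 0; 1 0 0 -0.25 0 0 0"}}

```text
time_s: 16.48
eef_pos: [576.4, 145.8, 167.8]
ee_rot: [0.0, -0.154, 0.988, 0.0]
force: [-0.2, -0.8, 0.3]
grip_width: 1.0
grip_force: 0.0
```

Emit:
{"fn": "step_arm", "kwargs": {"commands": "1 0 0 -0.5 0 0 0; 1 0 0 -1.5 0 0 0; 1 0 0 -3 0 0 0; 1 0 0 -6 0 0 0; 1 0 0 -9 0 0 0; 1 0 0 -13 0 0 0; 1 0 0 -13 0 0 0"}}

```text
time_s: 17.07
eef_pos: [578.0, 145.9, 306.8]
ee_rot: [0.007, -0.155, 0.988, -0.001]
force: [0.5, -0.3, 1.2]
grip_width: 0.998
grip_force: 0.0
```

Run:
```python
from h import *
s=sense();print(s["eef_pos"],s["ee_rot"],s["grip_width"],s["force"],s["joints"])
a=capture("top")[:,:,::-1].copy();b=capture("scene")[:,:,::-1].copy()
cv2.imwrite("pics/top5.png",a);cv2.imwrite("pics/scene5.png",b)
print(bb("scene",[573.3,147.2,79]),bb("top",[573.3,147.2,79]),spot_point("top","door_handle"))
cv2.imwrite("pics/c6.png",np.hstack([cv2.resize(a[170:320,200:325],(400,480)),cv2.resize(b[90:240,280:405],(400,480))]))
```

```text
[577.96980974 145.94002229 306.79681151] [ 6.78071008e-03 -1.54560878e-01  9.87959728e-01 -7.29460130e-04] 0.997863534686544 [ 0.53980832 -0.33173595  1.17857529] [ 5.09935847e-02  4.36755497e-01  1.17166711e+00 -4.06104969e-05
  1.51953034e+00 -1.83017416e+00]
[326.91754446 179.03336978 352.96553934 213.77456759] [238.52522641 206.21352763 269.73642863 237.2113991 ] [{'xy': [284.2, 311.9], 'score': 0.78}]
```

View pics/c6.png

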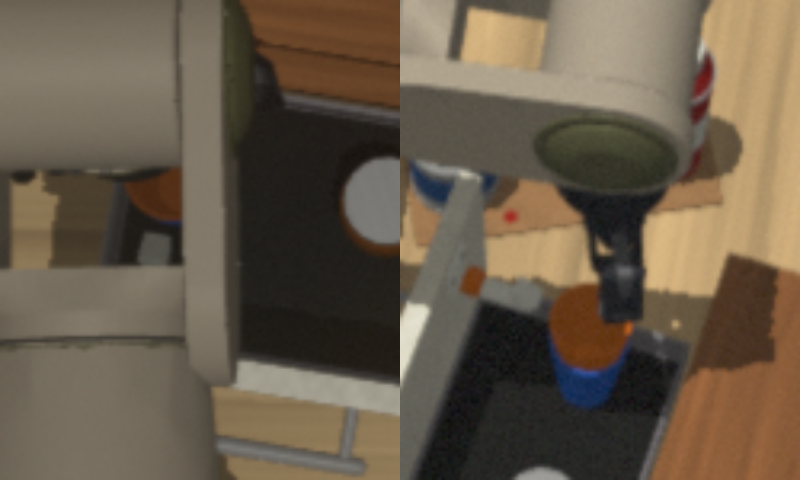

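Nested: the orange rim sits right above the blue cup (scene crop 590,340) and the jar is upright. Next I go in front of the handle to push the door shut.

Emit:
{"fn": "step_arm", "kwargs": {"commands": "0.5 5 0.3 0 0 0 0.12; 0 9 0.5 0 0 0 0.24; 0 13 0.7 0 0 0 0.36; 0 17 0.9 0 0 0 0.443; 0 20 1.1 0 0 0 0.443; 0 22 1.2 0 0 0 0.443; 0 22 1.2 0 0 0 0.443; 0 22 1.2 0 0 0 0.443; 0 22 1.2 3 0 0 0.443; 0 22 1.2 6 0 0 0.443; 0 22 1.2 6 0 0 0.443"}}

```text
time_s: 18.13
eef_pos: [361.7, 90.3, 233.3]
ee_rot: [-0.005, 0.066, 0.998, 0.0]
force: [-0.3, 0.2, -0.8]
grip_width: -0.002
grip_force: 0.0
```

Run:
```python
from h import *
s=sense();print(s["eef_pos"],s["ee_rot"])
a=capture("top")[:,:,::-1].copy();b=capture("scene")[:,:,::-1].copy()
cv2.imwrite("pics/top6.png",a);cv2.imwrite("pics/scene6.png",b)
print([ (n,ray(n,d["xy"],185).round(),d["score"]) for n in("top","scene") for d in spot_point(n,"door_handle")])
hsv=cv2.cvtColor(a,cv2.COLOR_BGR2HSV);m=cv2.inRange(hsv,(3,150,50),(18,255,255));m[:195]=0;m[245:]=0;m[:,:230]=0;m[:,285:]=0
print("orange bb",cv2.boundingRect(m)); print(bb("top",[573.3,147.2,79]))
cv2.imwrite("pics/c7.png",np.hstack([cv2.resize(a[180:330,200:325],(400,480)),cv2.resize(b[150:300,255:380],(400,480))]))
```

```text
[361.66718445  90.26226175 233.29535785] [-4.71079138e-03  6.63650466e-02  9.97784289e-01  4.30029810e-05]
[('top', array([398.,  81., 185.]), 0.72), ('scene', array([403.,  91., 185.]), 0.86)]
orange bb (239, 195, 46, 44)
[238.52522641 206.21352763 269.73642863 237.2113991 ]
```

View pics/c7.png

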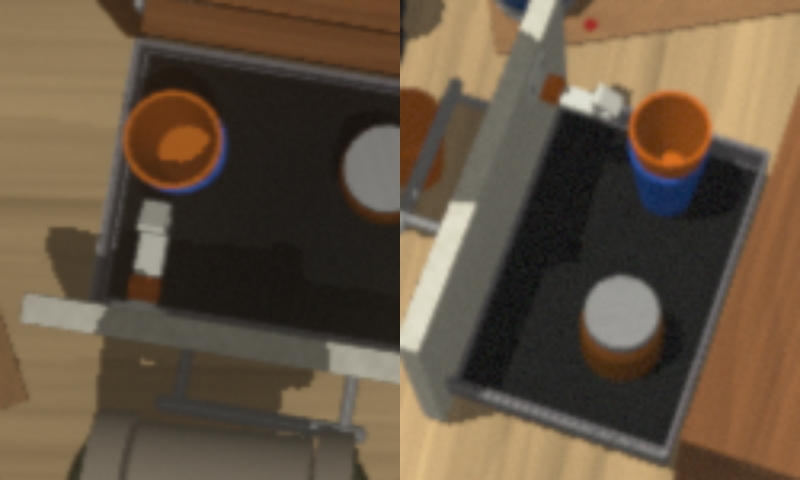

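Nested cleanly in both views. Now down behind the bar and push.

Emit:
{"fn": "step_arm", "kwargs": {"commands": "0 0 0 2.5 0 0 0; 0 0 0 5 0 0 0; 0 0 0 5 0 0 0; 0 -0.6 0 5 0 0 0; 0 -1.2 0 5 0 0 0; 0 -1.8 0 5 0 0 0; 0 -2.3 0 5 0 0 0; 0 -2.9 0 5 0 0 0; 0 -3.6 0 5 0 0 0; 0 -4.4 0 5 0 0 0; 0 -5.3 0 5 0 0 0; 0 -6.3 0 5 0 0 0; 0 -7.3 0 5 0 0 0; 0 -8.3 0 5 0 0 0; 0 -9.3 0 5 0 0 0; 0 -10.3 0 5 0 0 0; 0 -11.3 0 5 0 0 0; 0 -12.2 0 5 0 0 0; 0 -12.8 0 5 0 0 0; 0 -13 0 5 0 0 0"}}

```text
time_s: 20.0
eef_pos: [493.2, 72.6, 187.6]
ee_rot: [0.0, 0.067, 0.998, -0.0]
force: [-3.9, 0.0, 1.5]
grip_width: 0.002
grip_force: 2.0
```

Emit:
{"fn": "step_arm", "kwargs": {"commands": "0 -0.4 0 0 0 0 0; 0 -1 0 0 0 0 0; 0 -1.8 0 0 0 0 0; 0 -2.6 0 0 0 0 0; 0 -3.4 0 0 0 0 0; 0 -4.2 0 0 0 0 0; 0 -5 0 0 0 0 0; 0 -5.8 0 0 0 0 0; 0 -6.5 0 0 0 0 0; 0 -7 0 0 0 0 0; 0 -7.3 0 0 0 0 0; 0 -7.3 0 0 0 0 0"}}

```text
time_s: 21.0
eef_pos: [565.3, 63.2, 187.9]
ee_rot: [0.001, 0.066, 0.998, 0.0]
force: [0.2, 0.4, 0.1]
grip_width: -0.002
grip_force: 0.0
```

Emit:
{"fn": "step_arm", "kwargs": {"commands": "0 -0.2 0 0 0 0 0; 0 -0.4 0 0 0 0 0; 0 -0.6 0 0 0 0 0; 0 -0.8 0 0 0 0 0; 0 -0.8 0 0 0 0 0"}}

```text
time_s: 21.42
eef_pos: [569.9, 62.7, 187.8]
ee_rot: [-0.004, 0.066, 0.998, 0.0]
force: [-19.3, 1.2, 8.7]
grip_width: -0.0
grip_force: 10.1
```

Emit:
{"fn": "step_arm", "kwargs": {"commands": "0 1 0 0 0 0 0; 0 3 0 0 0 0 0; 0 6 0 0 0 0 0; 0 9 0 -2 0 0 0; 0 12 0 -4 0 0 0; 0 15 0 -6 0 0 0; 0 15 0 -6 0 0 0; 0 15 0 -6 0 0 0"}}

```text
time_s: 22.08
eef_pos: [423.9, 82.2, 249.3]
ee_rot: [0.002, 0.066, 0.998, 0.0]
force: [0.1, -0.3, -2.1]
grip_width: -0.003
grip_force: 0.0
```

Run:
```python
from h import *
s=sense();print(s["eef_pos"],s["force"])
a=capture("top")[:,:,::-1].copy();b=capture("scene")[:,:,::-1].copy()
c,sn=np.cos(-.132),np.sin(-.132); T=lambda x,y,z:[639.1+c*x-sn*y,53.5+sn*x+c*y,z]
P=[T(-20,150,213),T(-20,-150,213),T(-2,150,213),T(-2,-150,213)]
out=[]
for n,i,(u,v,w,h) in(("top",a,(205,150,200,150)),("scene",b,(300,140,200,150))):
    k=cv2.resize(i[v:v+h,u:u+w],None,fx=4,fy=2) if 0 else cv2.resize(i[v:v+h,u:u+w],(400,300))
    out.append(k)
cv2.imwrite("pics/c8.png",np.hstack(out))
d0=cv2.imread("pics/top0.png");print("door strip diff",np.abs(d0[175:200,230:275].astype(int)-a[175:200,230:275]).mean())
for y,nm in((250,"x"),(350,"x")): print(y,d0[172:212:2,y,2].tolist(),a[172:212:2,y,2].tolist())
```

```text
[423.91504336  82.17501295 249.34303445] [ 0.08730801 -0.27241341 -2.14248042]
door strip diff 9.832592592592592
250 [105, 106, 106, 67, 83, 144, 147, 150, 151, 96, 88, 88, 89, 89, 88, 120, 136, 140, 136, 139] [108, 107, 109, 71, 145, 148, 153, 154, 124, 89, 89, 90, 91, 90, 97, 134, 139, 143, 139, 141]
350 [99, 97, 100, 104, 100, 101, 93, 97, 96, 96, 100, 70, 70, 150, 150, 155, 152, 93, 88, 86] [100, 98, 103, 107, 104, 105, 96, 99, 98, 98, 101, 73, 151, 152, 156, 157, 146, 91, 90, 89]
```

View pics/c8.png

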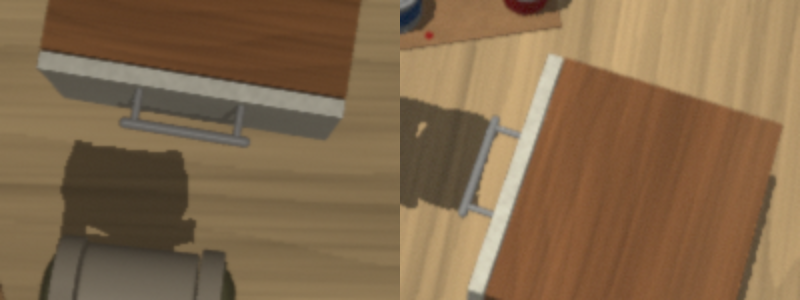

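The door is fully shut, even a little closer than at the start (handle at crop (185,132)). The robot is clear. Handing in.

```bash
python3 -c "
from rig import *
print(finish_job())"
```

```text
the job is handed in; nothing more can be done
None
```

I handed the job in at about 22 s: the orange cup was seen nested upright in the blue cup with the jar standing before I closed the door, and the door is fully shut. I saw nothing else disturbed, but I didn't recheck the other tins or see inside after closing, and no verdict came back.

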